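# Set the ratchet to tighten and clamp the instrument module

## Robot

A 6-joint arm with a two-finger parallel gripper is mounted at the origin on the work surface. World frame = base frame: x ahead of the robot, y to its left, z up, the work surface at z = 0. Lengths are in mm, angles in rad, forces in N, time in s.
With the tool pointing down it reaches from about 300 to 775 mm from the base axis. Payload 14.6 kg.
Tool frame: the origin (TCP) lies at the very end of the fingers, on their centre line; the grasp point (between the pads) lies 19 mm behind it (manip.grip_point_offset is the distance from the TCP to the grasp point, in mm); z points along the fingers, y is the line along which they close (so a half turn about z gives the same grasp; the last joint's range is limited). The gripper opens to 94 mm and grips with 3 to 60 N. Pads are 16 mm wide; open, the fingers measure 119 mm over their backs; the gripper's body (75 mm by 177 mm) begins 78 mm behind the grasp point.
Start: joints at [1.173, 0.3, 1.521, -0, 1.321, -0.067], TCP at [178.637, 520.171, 205.446] pointing down, gripper open.
Joint ranges: [-3.03, 3.03], [-0.79, 2.21], [0.23, 2.52], [-1.04, 4.18], [0, 3.07], [-2.55, 2.55]. Speed limits (rad/s): [2.22, 2.22, 2.57, 3.14, 3.14, 3.14].

## Interface

Orientations are given as [roll, pitch, yaw] about the fixed x, y, z axes, in that order (R = Rz(yaw) Ry(pitch) Rx(roll)).
In Python, from cell import telemetry, eyes, manip gives the robot as it stands.
- The arm moves only by the tool play_rows, never from a script. Its arguments are lists of equal length, an entry for each row: "translation": the shift along the world's x, y, z in m, a list of three; "yaw": the turn about the world's z in rad. A call has 1 to 12 rows; each row is the pose to reach, as a shift and turn from the pose commanded when the call began; what a row does not reach only later rows make up. A row lasts 1/8 s, in which the tool goes at most 62.5 mm and 10.7 degrees, less where a joint would pass 70% of its speed; a pose out of reach is approached as far as the arm can. A call with a gripper value outside its range is refused whole. "hand" is the opening, from 0 (shut) to 1 (fully open), set as the call begins (left out, the last holds). The fingers move at their own pace and stop on an object; "force" is the grip in N (left out, the last holds). Time passes only in rows, so rows that repeat a pose let the fingers close. It gives the time, the measured TCP pose, the force, the opening and the grip force at its end, in the units of the state.
- telemetry.read_state(): the state, without advancing time (a new reading comes with each control period).
- eyes.camera(name): name is "scene" or "top" or "wrist"; returns a dict with "pixels" (420x560x3 uint8, red, green, blue), "fx", "fy", "cx", "cy" (pixels), "cam_to_world" (4x4, takes a point from camera to world coordinates); the wrist camera has in their place "T_tool_cam" (4x4, takes a point from camera to tool coordinates, whose origin is the TCP and whose axes are the flange's). Camera axes: x right, y up, looking along -z (the intrinsics and any distortion apply to the point x, -y, -z); pixel columns grow to the right and rows downward; lengths in mm; the calibration is good to about 2 mm. A picture is of the moment at which its call begins: read the wrist's pose just before it. There is no depth.
- manip.sign_off(): hands the job in; it is judged then, once.
The state is a dict: "clock": time; "joints": joint angles; "qd": joint speeds; "effort": joint torques, N m; "eef_pos": TCP position; "eef_rot": TCP orientation; "wrist_force": force on the tool from outside, world axes, zero at the start; "moment": the same for the moment, N m; "finger_gap": finger opening in mm; "finger_force": force on a finger pad.
Only numpy, scipy, OpenCV 4.12 (cv2) and the standard library are available. Lean on these libraries where they do the work, as an engineer would, in place of code of your own. Each camera call takes 0.05 s, during which the arm holds its last target. There are 200 camera calls.

## Task

Clamp the instrument module that lies in one of the two bench fixtures: on that fixture's ratchet, first flip the little reversing lever over to its clockwise side, then swing the ratchet handle clockwise (seen from above) until the clamp screw is tight. Leave the reversing lever on that side, and do not disturb the ratchet of the empty fixture.

Things in the scene. Friction and masses are not known exactly. Their poses are not given: they have to be found in the camera images.
- ratchet: Steel ratchet of the fixture with the module (paddle shape, green boards, round end). Origin on its screw's axis, 72 mm above the table, at the underside of the steel head (22 high, radius 24 mm). z up, x along the handle, a level bar to x = 165, z 3 to 19; ribbed grip, 20 wide, from x = 80; free at both sides, 20 mm beneath. Starts at its anticlockwise stop; swings 1.2 rad clockwise, stays where left.
- reverser (a joint): Dark lever on the ratchet's head, rad: +0.5 fully anticlockwise from above (tip to ratchet's +y), 0 along the handle, -0.5 fully clockwise. Starts at 0.4 to 0.5. Drives clockwise if past -0.3. Pivot at x = 26 mm, y = 0 of ratchet; bar 9 mm wide, to 42 mm past the pivot, z 26 to 40.5 mm; handle below z 19. 1 N at the tip moves it; stays where left. Flip it before moving the handle.
- clamp_screw (a joint): Turn of the upright screw under that ratchet, rad, clockwise positive: 0 at the start, 0.8 tight (hard stop; the steel strap is then down on the module). With the lever clockwise, the handle's first 0.3 rad is free play, then the screw turns with it: tight after about 1.1 rad of handle swing. Force at the grip: 2 N in free play, 5 N driving, more at the stop. It stays where left.
- spare_handle (a point): Middle of the ribbed handle grip (125 mm from its screw's axis, 83 mm above the table) of the same kind of ratchet on the other, empty fixture. To be left alone.

How it is judged:
By the outcome, as a careful person would: the job done as asked, in the order asked, and still so for the second after the job is handed in, with the robot touching nothing.
It also fails if it takes over 43 s, if anything falls off the work surface, if the arm or the gripper's body presses on something with over 40 N, if the wrist force passes 120 N, or if a joint passes its speed limit or range.

## Working session

There is one attempt and no reset: what is moved stays moved. The work goes in short steps, Python scripts to look and compute and a tool call to move; the robot and the scene stay as the last step left them, time stands still between calls to the robot, and variables do not carry over. Pictures are saved under pics/ and viewed, at most 10 in all, crops included, and the job is handed in when it is done.

Besides the shell and the picture viewer there is one more tool, called after "Emit:" as name(argument=value, ...), one argument or row to a line, values as JSON. play_rows: Moves the arm, as the interface text tells. Its arguments: {"type":"object","properties":{"translation":{"type":"array","items":{"type":"array","items":{"type":"number"}}},"yaw":{"type":"array","items":{"type":"number"}},"hand":{"type":"number"},"force":{"type":"number"}},"required":["translation","yaw"]}

```bash
mkdir -p pics
python3 - <<'E'
from cell import telemetry, eyes, manip
import cv2,numpy as np
print(telemetry.read_state())
for n in ("top","scene"):
    c=eyes.camera(n); print(n,c["fx"],c["fy"],c["cx"],c["cy"],np.round(c["cam_to_world"],3).tolist(),[k for k in c])
    cv2.imwrite(f"pics/{n}0.png",c["pixels"][:,:,::-1])
E
```

```text
{'clock': 0.0, 'joints': array([ 1.17338398e+00,  3.00447065e-01,  1.52164529e+00, -7.18334545e-06,
        1.32069177e+00, -6.65747269e-02]), 'qd': array([-0.00070584,  0.00107571,  0.00046786, -0.00151908,  0.00098532,
        0.00253215]), 'effort': array([ 1.02352151e-03, -5.31776798e+01, -3.52749896e+01,  7.09126191e-02,
        2.40256899e-02, -7.01363865e-05]), 'eef_pos': array([178.53925692, 519.91091565, 204.87235582]), 'eef_rot': array([-3.14040336e+00, -7.23206578e-05,  2.81075677e+00]), 'wrist_force': array([-0.15459451, -0.2947252 , -0.58745625]), 'moment': array([ 0.04905647, -0.05587625,  0.0208973 ]), 'finger_force': 0.0, 'finger_gap': 94.01238230817751}
top 432.5913401953568 432.5913401953568 286.64915960417244 211.9097950691116 [[0.002, 0.997, -0.071, 509.435], [-0.999, 0.005, 0.037, -13.428], [0.037, 0.071, 0.997, 1047.923], [0.0, 0.0, 0.0, 1.0]] ['pixels', 'fx', 'fy', 'cx', 'cy', 'cam_to_world']
scene 409.6024860707009 409.6024860707009 272.1945319121712 202.266743821068 [[-0.44, -0.467, 0.767, 1181.943], [0.898, -0.232, 0.374, 265.525], [0.003, 0.853, 0.522, 524.46], [0.0, 0.0, 0.0, 1.0]] ['pixels', 'fx', 'fy', 'cx', 'cy', 'cam_to_world']
```

View pics/top0.png

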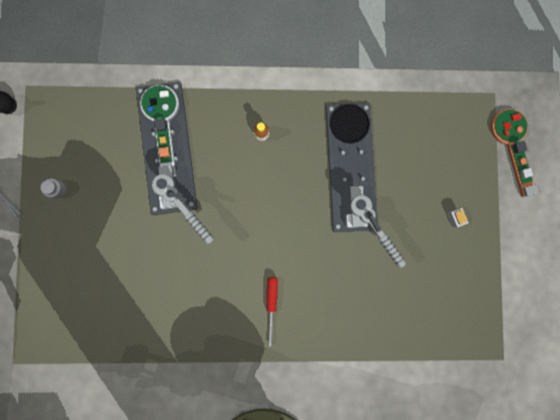

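View pics/scene0.png

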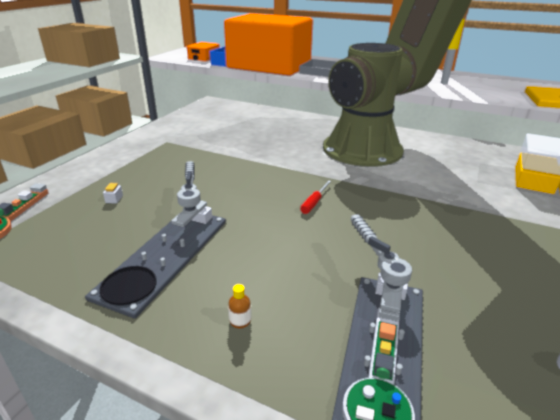

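The module lies in the left fixture in the top view: ratchet head near (163,185), grip end near (211,241). The spare ratchet is at (361,206)–(403,265). I'll zoom in next.

```bash
cat > h.py <<'E'
import numpy as np,cv2
def ray(c,u,v):
    M=np.array(c["cam_to_world"]); d=M[:3,:3]@np.array([(u-c["cx"])/c["fx"],-(v-c["cy"])/c["fy"],-1.]); return M[:3,3],d
def onz(c,u,v,z):
    o,d=ray(c,u,v); return o+d*(z-o[2])/d[2]
def proj(c,p):
    M=np.array(c["cam_to_world"]); q=M[:3,:3].T@(np.asarray(p,float)-M[:3,3]); return c["cx"]-c["fx"]*q[0]/q[2], c["cy"]+c["fy"]*q[1]/q[2]
E
python3 - <<'E'
from cell import eyes
import cv2,numpy as np
from h import *
c=eyes.camera("top"); np.save("top.npy",c,allow_pickle=True)
s=eyes.camera("scene"); np.save("scene.npy",s,allow_pickle=True)
a=cv2.resize(c["pixels"][165:255,140:230],(540,540),interpolation=cv2.INTER_CUBIC)
cv2.imwrite("pics/crop.png",a[:,:,::-1])
b=cv2.resize(s["pixels"][205:305,340:430],(540,600),interpolation=cv2.INTER_CUBIC)
cv2.imwrite("pics/crops.png",b[:,:,::-1])
for u,v,z in ((163,185,94),(208,239,83),(361,206,94),(402,264,83)): print(onz(c,u,v,z).round(1))
E
```

```text
[635.5 223.8  94. ]
[517.3 125.2  83. ]
[ 591.4 -214.2   94. ]
[ 462.5 -307.7   83. ]
```

View pics/crop.png

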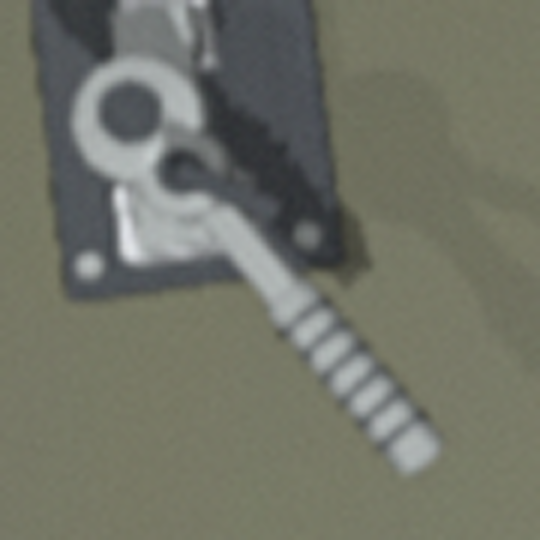

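View pics/crops.png

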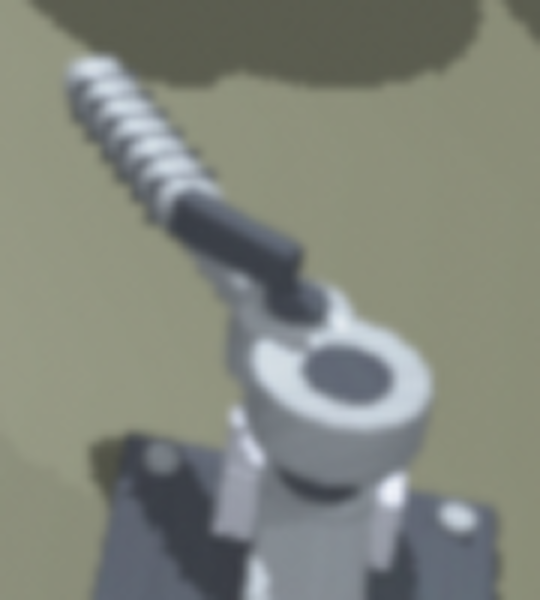

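The top crop shows the screw recess at crop (131,110), the handle end at (418,450), and the dark lever running from (187,168) to about (275,212), i.e. on the anticlockwise side. The scene crop confirms this, with the lever bar above the handle.

Run:
```python
import numpy as np
from h import *
c=np.load("top.npy",allow_pickle=True).item(); s=np.load("scene.npy",allow_pickle=True).item()
f=lambda u,v,z: onz(c,140+(u+.5)/6-.5,165+(v+.5)/6-.5,z)
g=lambda u,v,z: onz(s,340+(u+.5)/6-.5,205+(v+.5)/6-.5,z)
O=f(131,110,94);Os=g(349,374,94);E=f(418,450,91);G=f(293,303,91);P=f(187,168,96);L=f(272,212,112)
Es=g(95,70,91)
print("O",O,Os,"E",E,Es,"G",G,"P",P,"L",L)
d=E-O;th=np.arctan2(d[1],d[0]);print("th",th,np.hypot(*d[:2]),np.hypot(*(G-O)[:2]))
R=lambda p:O[:2]+np.array([[np.cos(th),-np.sin(th)],[np.sin(th),np.cos(th)]])@p
print("pivot",R([26,0]))
for a in (.5,.45,.4,0,-.5):
    t=R([26+42*np.cos(a),42*np.sin(a)]);print(a,t,"top px crop",[(proj(c,[*t,112.5])[i]-(140,165)[i])*6 for i in (0,1)],"scene",[(proj(s,[*t,112.5])[i]-(340,205)[i])*6 for i in (0,1)])
```

```text
O [640.05588757 227.31813318  94.        ] [637.96358755 224.5596442   94.        ] E [515.96268796 121.32466219  91.        ] [519.73314219 120.62953616  91.        ] G [569.63214791 167.67528637  91.        ] P [618.57926367 206.07039809  96.        ] L [601.03996862 171.78379507 112.        ]
th -2.434697655660998 163.19846224997715 92.28636022134445
pivot [620.28595135 210.43175933]
0.5 [605.3371944  171.18211391] top px crop [np.float64(271.13858088024546), np.float64(197.46525001222432)] scene [np.float64(189.12750112399976), np.float64(197.58057849662362)]
0.45 [603.39421178 171.9782922 ] top px crop [np.float64(268.8027915085243), np.float64(202.83509521252688)] scene [np.float64(193.6685384845373), np.float64(194.6517351080572)]
0.4 [601.49344972 172.87058413] top px crop [np.float64(266.1986384893271), np.float64(208.0882904315518)] scene [np.float64(198.4930558299227), np.float64(191.9021294385327)]
0 [588.34990053 183.1537708 ] top px crop [np.float64(236.60252996045756), np.float64(244.40478839712347)] scene [np.float64(245.7829225267526), np.float64(176.89398004171983)]
-0.5 [579.18166571 201.80403063] top px crop [np.float64(183.58195628090203), np.float64(269.6401022155126)] scene [np.float64(318.6053201533224), np.float64(177.0452826802997)]
```

Emit:
play_rows(
  translation=[
    [0.02,-0.017,0],
    [0.06,-0.05,0],
    [0.1,-0.085,0],
    [0.145,-0.122,0],
    [0.19,-0.16,0],
    [0.24,-0.2,0],
    [0.285,-0.24,0],
    [0.33,-0.28,0],
    [0.375,-0.316,0],
    [0.41,-0.346,0],
    [0.43,-0.363,0],
    [0.437,-0.369,0],
  ],
  yaw=[-0.02,-0.06,-0.11,-0.16,-0.22,-0.28,-0.34,-0.4,-0.45,-0.49,-0.52,-0.525],
  hand=0,
  force=30,
)

```text
clock: 1.7
eef_pos: [616.2, 150.2, 204.8]
eef_rot: [-3.141, -0.0, 2.284]
wrist_force: [0.2, 0.1, 0.7]
finger_gap: 0.6
finger_force: 0.0
```

Emit:
play_rows(
  translation=[
    [0,0,-0.02],
    [0,0,-0.05],
    [0,0,-0.065],
    [0,0,-0.07],
    [0,0,-0.07],
  ],
  yaw=[0,0,0,0,0],
)

```text
clock: 2.33
eef_pos: [615.8, 151.4, 136.1]
eef_rot: [3.141, 0.0, 2.286]
wrist_force: [0.6, -0.4, -0.5]
finger_gap: 0.5
finger_force: 0.0
```

Run:
```python
from cell import eyes,telemetry
import cv2,numpy as np
st=telemetry.read_state();print({k:np.round(st[k],3) for k in("clock","eef_pos","eef_rot","wrist_force","finger_gap")})
w=eyes.camera("wrist");w["eef"]=(st["eef_pos"],st["eef_rot"]);np.save("w1.npy",w,allow_pickle=True)
s=eyes.camera("scene")["pixels"][150:330,300:500]
a=np.hstack([cv2.resize(w["pixels"],(400,300)),cv2.resize(s,(400,300))])
cv2.imwrite("pics/w1.png",a[:,:,::-1])
```

```text
{'clock': np.float64(2.325), 'eef_pos': array([615.783, 151.41 , 136.093]), 'eef_rot': array([3.141, 0.   , 2.286]), 'wrist_force': array([ 0.634, -0.414, -0.51 ]), 'finger_gap': np.float64(0.502)}
```

View pics/w1.png

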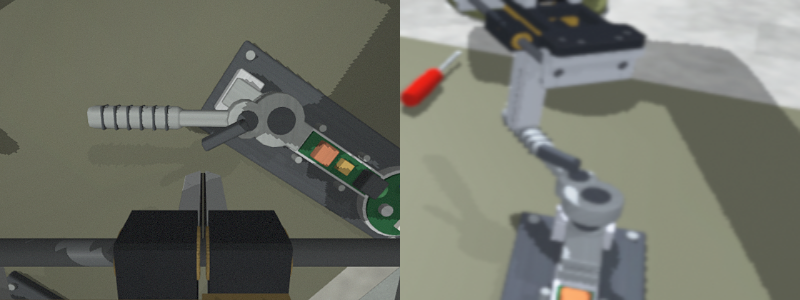

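The left half (wrist view) shows the handle end at (88,117), screw recess at (282,120), lever pivot at (250,121) and lever tip at (205,146). The fingertips at (203,175) are clear on the anticlockwise side. I'll refine the pose from this view.

Run:
```python
import numpy as np
from scipy.spatial.transform import Rotation as Rn
from h import *
w=np.load("w1.npy",allow_pickle=True).item()
T=np.eye(4);T[:3,:3]=Rn.from_euler("xyz",w["eef"][1]).as_matrix();T[:3,3]=w["eef"][0]
w["cam_to_world"]=T@np.array(w["T_tool_cam"])
f=lambda u,v,z:onz(w,u*1.4,v*1.4,z)
O=f(282,120,94);E=f(88,117,83);P=f(250,121,98);L=f(205,146,110)
d=E-O;th=np.arctan2(d[1],d[0]);print(O,E,P,L,th,np.hypot(*d[:2]))
e=L-P;print("lever ang",np.arctan2(e[1],e[0])-th,np.hypot(*e[:2]))
def Wd(p,O=(638.5,226),th=-2.432):return np.array(O)+np.array([[np.cos(th),-np.sin(th)],[np.sin(th),np.cos(th)]])@p
for p in ([66,42],[66,20],[66,-1],[66,-4],[66,45],[125,42]):print(p,Wd(p),Wd(p,O[:2],th))
```

```text
[639.57152827 226.15768997  94.        ] [511.5339677  116.27048843  83.        ] [618.71823177 207.79180031  98.        ] [602.42096309 169.34221951 110.        ] -2.432333149218096 168.72703985908103
lever ang 0.46063151388474677 41.760881580543455
[66, 42] [615.79463752 151.13701506] [616.8412265  151.30227346]
[66, 20] [601.4610919  167.82681643] [602.51324187 167.99684912]
[66, -1] [587.77907108 183.75799047] [588.83652927 183.93258043]
[66, -4] [585.82449667 186.03387248] [586.88271318 186.20911347]
[66, 45] [617.74921192 148.86113305] [618.79504259 149.02574042]
[125, 42] [571.03562474 112.6970518 ] [572.06940996 112.87722377]
```

Emit:
play_rows(
  translation=[
    [0,0,-0.015],
    [0,0,-0.03],
    [0,0,-0.034],
    [0,0,-0.034],
    [-0.004,0.005,-0.034],
    [-0.009,0.011,-0.034],
    [-0.014,0.017,-0.034],
    [-0.019,0.023,-0.034],
    [-0.023,0.028,-0.034],
    [-0.026,0.0315,-0.034],
    [-0.0275,0.033,-0.034],
    [-0.0275,0.033,-0.034],
  ],
  yaw=[0,0,0,0,0,0,0,0,0,0,0,0],
)

```text
clock: 3.92
eef_pos: [588.3, 184.2, 101.6]
eef_rot: [3.141, 0.0, 2.286]
wrist_force: [1.4, -2.4, -0.8]
finger_gap: 0.4
finger_force: 1.5
```

Emit:
play_rows(
  translation=[
    [0.008,-0.01,0],
    [0.02,-0.024,0.005],
    [0.03,-0.036,0.03],
    [0.03,-0.036,0.034],
    [0.03,-0.036,0.034],
  ],
  yaw=[0,0,0,0,0],
)

```text
clock: 4.55
eef_pos: [618.0, 148.1, 135.1]
eef_rot: [-3.141, -0.0, 2.286]
wrist_force: [-0.3, -0.6, -0.7]
finger_gap: 0.4
finger_force: 0.0
```

Run:
```python
from cell import eyes,telemetry
import cv2,numpy as np
st=telemetry.read_state();print({k:np.round(st[k],3) for k in("clock","eef_pos","eef_rot","wrist_force","finger_gap")})
w=eyes.camera("wrist");w["eef"]=(st["eef_pos"],st["eef_rot"]);np.save("w2.npy",w,allow_pickle=True)
cv2.imwrite("pics/w2.png",w["pixels"][:,:,::-1])
```

```text
{'clock': np.float64(4.55), 'eef_pos': array([618.045, 148.072, 135.07 ]), 'eef_rot': array([-3.141, -0.   ,  2.286]), 'wrist_force': array([-0.318, -0.572, -0.743]), 'finger_gap': np.float64(0.423)}
```

View pics/w2.png

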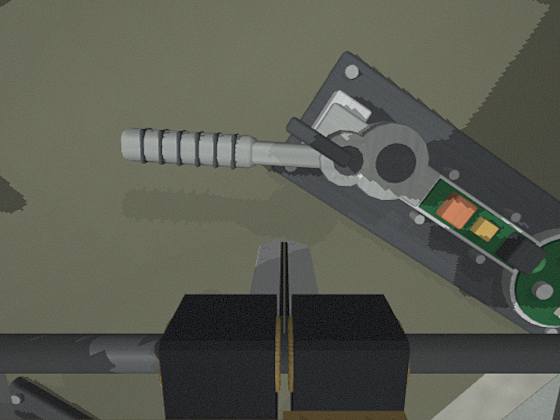

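The lever (tip (293,124), pivot (349,160)) is now on the clockwise side. The handle end is at (125,144) and the recess at (396,161). I'll compute both angles.

Run:
```python
import numpy as np
from scipy.spatial.transform import Rotation as Rn
from h import *
w=np.load("w2.npy",allow_pickle=True).item()
T=np.eye(4);T[:3,:3]=Rn.from_euler("xyz",w["eef"][1]).as_matrix();T[:3,3]=w["eef"][0]
w["cam_to_world"]=T@np.array(w["T_tool_cam"])
f=lambda u,v,z:onz(w,u,v,z)
O=f(396,161,94);E=f(122,144,83);P=f(349,160,98);L=f(294,124,110)
d=E-O;th=np.arctan2(d[1],d[0]);print(O,E,P,L,th,np.hypot(*d[:2]))
e=L-P;print("lever ang",np.arctan2(e[1],e[0])-th,np.hypot(*e[:2]))
th0=-2.432;O=np.array([639.3,226.1])
for sw in (-.05,0,.3,.6,.8,.9,1.0,1.1,1.15,1.2):
    t=th0-sw;p=np.array([122,10+8+1]) if sw>=0 else np.array([122,40]);R=np.array([[np.cos(t),-np.sin(t)],[np.sin(t),np.cos(t)]]);q=O+R@p
    print(sw,q.round(1),"delta",(q-[618.0,148.1]).round(1),"yaw",-sw)
```

```text
[639.01988193 226.16618361  94.        ] [506.33283025 123.12114759  83.        ] [616.44259695 208.10759054  98.        ] [577.81409894 202.60509921 110.        ] -2.4812824726047555 168.00039622292158
lever ang -0.5188156560268791 39.01843499000013
-0.05 [578.4 113.1] delta [-39.6 -35. ] yaw 0.05
0 [559.1 132.2] delta [-58.9 -15.9] yaw 0
0.3 [535.  160.1] delta [-83.  12.] yaw -0.3
0.6 [520.1 193.9] delta [-97.9  45.8] yaw -0.6
0.8 [516.1 218.2] delta [-101.9   70.1] yaw -0.8
0.9 [515.9 230.5] delta [-102.1   82.4] yaw -0.9
1.0 [517.  242.8] delta [-101.    94.7] yaw -1.0
1.1 [519.2 255. ] delta [-98.8 106.9] yaw -1.1
1.15 [520.8 260.9] delta [-97.2 112.8] yaw -1.15
1.2 [522.7 266.8] delta [-95.3 118.7] yaw -1.2
```

Emit:
play_rows(
  translation=[
    [-0.015,-0.013,0],
    [-0.035,-0.031,0],
    [-0.04,-0.035,-0.01],
    [-0.04,-0.035,-0.04],
    [-0.04,-0.035,-0.06],
    [-0.04,-0.035,-0.062],
    [-0.04,-0.035,-0.062],
  ],
  yaw=[0,0,0,0,0,0,0],
)

```text
clock: 5.48
eef_pos: [578.4, 113.5, 73.6]
eef_rot: [3.141, -0.0, 2.286]
wrist_force: [0.4, 0.2, -0.0]
finger_gap: 0.2
finger_force: 0.0
```

Emit:
play_rows(
  translation=[
    [-0.008,0.008,0],
    [-0.019,0.019,0],
    [-0.027,0.027,0],
    [-0.0352,0.0366,0],
    [-0.0434,0.047,0],
    [-0.049,0.058,0],
    [-0.0538,0.0693,0],
    [-0.0579,0.0808,0],
    [-0.0602,0.0928,0],
    [-0.0619,0.1051,0],
    [-0.0621,0.1174,0],
    [-0.0621,0.1174,0],
  ],
  yaw=[0,0,-0.1,-0.2,-0.3,-0.4,-0.5,-0.6,-0.7,-0.8,-0.9,-0.9],
)

```text
clock: 6.98
eef_pos: [515.5, 231.5, 73.8]
eef_rot: [3.141, -0.0, 1.387]
wrist_force: [-0.8, 0.2, -0.0]
finger_gap: -0.0
finger_force: 0.0
```

Run:
```python
from cell import eyes,telemetry
import cv2,numpy as np
st=telemetry.read_state();print({k:np.round(st[k],3) for k in("clock","eef_pos","eef_rot","wrist_force","finger_gap")})
w=eyes.camera("wrist")["pixels"]
t=eyes.camera("top")["pixels"][150:270,120:240]
a=np.hstack([cv2.resize(w,(400,300)),cv2.resize(t,(400,300))])
cv2.imwrite("pics/w3.png",a[:,:,::-1])
```

```text
{'clock': np.float64(6.975), 'eef_pos': array([515.453, 231.457,  73.8  ]), 'eef_rot': array([ 3.141, -0.   ,  1.387]), 'wrist_force': array([-0.786,  0.231, -0.007]), 'finger_gap': np.float64(-0.047)}
```

View pics/w3.png

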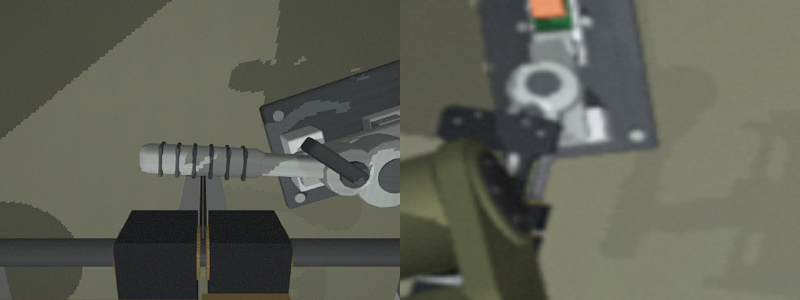

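The handle has followed the fingers and the lever is still on its clockwise side (tip (307,143)). I'll continue slowly up to the stop.

Emit:
play_rows(
  translation=[
    [0.0005,0.006,0],
    [0.0011,0.0123,0],
    [0.0022,0.0184,0],
    [0.0028,0.0214,0],
    [0.0033,0.0245,0],
    [0.0033,0.0245,0],
  ],
  yaw=[-0.05,-0.1,-0.15,-0.175,-0.2,-0.2],
)

```text
clock: 7.82
eef_pos: [519.4, 254.7, 73.6]
eef_rot: [3.141, 0.0, 1.187]
wrist_force: [0.8, -3.3, 1.3]
finger_gap: 0.3
finger_force: 1.5
```

Emit:
play_rows(
  translation=[
    [0.0004,0.0015,0],
    [0.0008,0.003,0],
    [0.0008,0.003,0],
    [0.0008,0.003,0],
  ],
  yaw=[-0.012,-0.025,-0.025,-0.025],
)

```text
clock: 8.32
eef_pos: [520.2, 257.8, 73.6]
eef_rot: [3.141, 0.0, 1.161]
wrist_force: [0.9, -4.9, 2.0]
finger_gap: 0.4
finger_force: 2.2
```

Emit:
play_rows(
  translation=[
    [0.0004,0.0015,0],
    [0.0008,0.003,0],
    [0.0008,0.003,0],
    [0.0008,0.003,0],
  ],
  yaw=[-0.012,-0.025,-0.025,-0.025],
)

```text
clock: 8.82
eef_pos: [520.9, 260.9, 73.5]
eef_rot: [3.141, 0.0, 1.136]
wrist_force: [0.5, -4.6, 2.0]
finger_gap: 0.6
finger_force: 2.0
```

Emit:
play_rows(
  translation=[
    [0.0004,0.0015,0],
    [0.0008,0.003,0],
    [0.0008,0.003,0],
    [0.0008,0.003,0],
  ],
  yaw=[-0.012,-0.025,-0.025,-0.025],
)

```text
clock: 9.32
eef_pos: [521.6, 263.3, 73.5]
eef_rot: [3.142, 0.001, 1.111]
wrist_force: [0.6, -9.9, 3.4]
finger_gap: 0.4
finger_force: 4.3
```

Run:
```python
from cell import eyes,telemetry
import cv2,numpy as np
st=telemetry.read_state();print({k:np.round(st[k],3) for k in("clock","eef_pos","eef_rot","wrist_force","finger_gap")})
w=eyes.camera("wrist");w["eef"]=(st["eef_pos"],st["eef_rot"]);np.save("w4.npy",w,allow_pickle=True)
cv2.imwrite("pics/w4.png",w["pixels"][:,:,::-1])
```

```text
{'clock': np.float64(9.325), 'eef_pos': array([521.636, 263.341,  73.465]), 'eef_rot': array([3.142e+00, 1.000e-03, 1.111e+00]), 'wrist_force': array([ 0.583, -9.924,  3.371]), 'finger_gap': np.float64(0.396)}
```

View pics/w4.png

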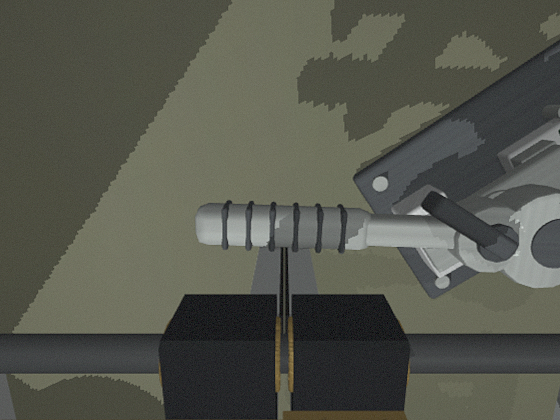

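The lever is still clockwise (tip (430,200)) and the fingers are bearing on the grip. The force is rising, so I'll press a little more to confirm the hard stop.

Emit:
play_rows(
  translation=[
    [0.0004,0.0015,0],
    [0.0006,0.0025,0],
    [0.0006,0.0025,0],
    [0.0006,0.0025,0],
  ],
  yaw=[0,0,0,0],
)

```text
clock: 9.88
eef_pos: [521.8, 263.7, 73.4]
eef_rot: [-3.141, 0.006, 1.11]
wrist_force: [-6.7, -25.9, 11.4]
finger_gap: 0.5
finger_force: 12.9
```

The position is fixed while the force rose to 26 N: the screw is tight. Backing off and lifting.

Emit:
play_rows(
  translation=[
    [-0.002,-0.004,0],
    [-0.009,-0.018,0],
    [-0.018,-0.036,0],
    [-0.022,-0.044,0.02],
    [-0.022,-0.044,0.06],
    [-0.022,-0.044,0.1],
    [-0.022,-0.044,0.11],
    [-0.022,-0.044,0.11],
  ],
  yaw=[0,0,0,0,0,0,0,0],
)

```text
clock: 10.88
eef_pos: [500.2, 222.9, 183.1]
eef_rot: [-3.141, -0.001, 1.111]
wrist_force: [0.0, 0.1, -0.2]
finger_gap: 0.0
finger_force: 0.0
```

Run:
```python
from cell import eyes,telemetry
import cv2,numpy as np
st=telemetry.read_state();print({k:np.round(st[k],3) for k in("clock","eef_pos","wrist_force")})
w=eyes.camera("wrist")["pixels"];t=eyes.camera("scene")["pixels"]
a=np.hstack([cv2.resize(w,(400,300)),cv2.resize(t,(400,300))])
cv2.imwrite("pics/w5.png",a[:,:,::-1])
```

```text
{'clock': np.float64(10.875), 'eef_pos': array([500.17 , 222.87 , 183.145]), 'wrist_force': array([ 0.048,  0.125, -0.227])}
```

View pics/w5.png

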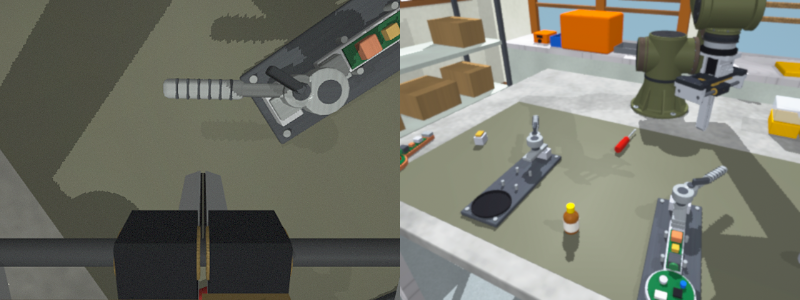

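The handle stayed swung, with its end at (165,88). The lever is clockwise with its tip at (270,72), the spare ratchet is untouched and the gripper is clear.

```bash
python3 -c "
from cell import manip
print(manip.sign_off())"
```

```text
the job is handed in; nothing more can be done
None
```

I flipped the reversing lever to its clockwise side, swung the handle clockwise until it hit a firm stop at 26 N, left the spare ratchet alone, and handed the job in at about 11 s; pushing the lever home nudged the handle about 0.05 rad, within its free play.

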